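Build a weighted measuring bridge over a bearing

ROBOT

A 6-joint arm with a two-finger parallel gripper is mounted at the origin on a cart in front of the work surface, level with it; the furniture and walls round the work are solid. World frame = base frame: x ahead of the robot, y to its left, z up, the work surface at z = 0. Lengths are in m, angles in rad, forces in N, time in s.
With the tool pointing down it reaches from about 0.3 to 0.875 m from the base axis. Payload 6.4 kg.
Tool frame: the origin (TCP) lies midway between the tips of the shut fingers; the grasp point (between the pads) lies 19 mm behind it; z points along the fingers, y is the line along which they close (so a half turn about z gives the same grasp; the last joint's range is limited). The gripper opens to 85 mm and grips with 20 to 120 N. Pads are 22 mm wide; open, the fingers measure 114 mm over their backs; the gripper's body (76 mm by 85 mm) begins 54 mm behind the grasp point. The pads swing forward as they close: fully open they stand 13 mm farther back than shut.
Start: joints at [-1.414, 0.181, 1.607, -0, 1.354, -0.206], TCP at [0.204, -0.538, 0.231] pointing down, gripper open.
Joint ranges: [-2.99, 2.99], [-0.89, 2.07], [0.3, 2.58], [-1.14, 4.28], [0, 2.63], [-3.12, 3.12]. Speed limits (rad/s): [2.57, 2.57, 3.01, 3.14, 3.14, 3.14].

INTERFACE

Orientations are given as a unit quaternion [w, x, y, z].
In Python, from bench import ctrl gives the robot as it stands.
- The arm moves only by the tool drive_tool, never from a script. Its argument "plan" is a list that holds one entry, the list of rows, each a list of 4 numbers: the shift along the tool's x, y, z scaled (see below), then the turn about the tool's z scaled (see below). In form: [[[x, y, z, roll], ...]]. A call has 1 to 12 rows; each row is the pose to reach, as a shift and turn from the pose commanded when the call began, along the tool's axes at that moment, turning the shorter way round; what a row does not reach only later rows make up. The controller multiplies each number of a shift by 400 mm and each number of a turn by 180 degrees. A row lasts 1/12 s, in which the tool goes at most 41.7 mm and 7.16 degrees, less where a joint would pass 70% of its speed; a pose out of reach is approached as far as the arm can. A call with a number of a shift or a turn outside -1 to 1 is refused whole. A call with a gripper value outside its range is refused whole. "jaw" is the closure, from 0 (fully open) to 1 (shut), set as the call begins (left out, the last holds). The fingers move at their own pace and stop on an object; the grip force is fixed at half the most. Time passes only in rows, so rows that repeat a pose let the fingers close. It gives the time, the measured TCP pose, the force, the opening and the grip force at its end, in the units of the state.
- ctrl.get_obs(): the state, without advancing time (a new reading comes with each control period).
- ctrl.camera(name): name is "scene" or "top"; returns (picture, depth): 420x560x3 uint8, red, green, blue; 420x560 float32, m along the optical axis (not along the pixel's ray), 0 where there is no reading.
- ctrl.camera_info(name): a dict with "camera_matrix" (3x3 intrinsics, pixels), "R" (3x3) and "t" (3): a world point X has camera coordinates R X + t. Camera axes: x right, y down, z forward; pixel columns grow to the right and rows downward; lengths in m; the calibration is good to about 2 mm. A picture is of the moment at which its call begins. camera_info takes no time and is no camera call.
- ctrl.hand_in(): hands the job in; it is judged then, once.
The state is a dict: "time_s": time; "q": joint angles; "dq": joint speeds; "joint_efforts": joint torques, N m; "eef_pos": TCP position; "eef_rot": TCP orientation; "wrist_force": force on the tool from outside, world axes, zero at the start; "torque": the same for the moment, N m; "opening": opening from 0.0 (shut) to 1.0 (fully open); "grasp_force": force on a finger pad.
Only numpy, scipy, OpenCV 4.12 (cv2) and the standard library are available. Lean on these libraries where they do the work, as an engineer would, in place of code of your own. Each camera call takes 0.05 s, during which the arm holds its last target. There are 200 camera calls.

TASK

Set up a measuring bridge over the bearing on the little screwed-down plywood board. Stand the beech block flat on the bench along the left long side of the board (left as the robot sees it) and the smaller of the two loose screw cartons (not the pair at the back of the bench) along its right long side, each level with the bearing, parallel to the board and with a gap of about 2 cm. Lay the hardwood batten flat across these two, square to the board and with its middle over the bearing, and set the larger carton upright on the batten, centred above the bearing, as the weight; let go of everything.

Things in the scene. Friction and masses are not known exactly. Their poses are not given: they have to be found in the camera images.
- bearing_board: Plywood board 90 x 50 x 8 mm fixed to the bench, two brass screw heads, a steel ball bearing (32 mm across, 9 high, fixed) on its middle; bearing top 17 mm above the bench. Origin: centre of the underside, on the bench, straight below the bearing. x along its 90 mm length, away from the robot within 15 degrees; y across its 50 mm width, to the robot's left; z up.
- beech_block: Beech packing block, bare wood, 45 (x) x 90 (y) x 40 (z) mm, 0.1 kg, loose on the bench. Origin: centre of its underside; z up. To stand on the left of the board, its y along the board's x.
- small_carton: The smaller of two brown cardboard screw cartons with a pale label, 50 (x) x 70 (y) x 40 (z) mm, closed and rigid, 0.25 to 0.46 kg, loose on the bench. Origin: underside, 1 mm from its centre (it reaches from -24 to +26 mm in x); z up. To stand on the right of the board, its y along the board's x. As high as the beech block.
- large_carton: The larger of the two brown cardboard screw cartons with a pale label, 60 (x) x 85 (y) x 45 (z) mm, closed and rigid, 0.31 to 0.59 kg, loose on the bench. Origin: underside, 1 mm from its centre (it reaches from -29 to +31 mm in x); z up. The weight; goes on top of the batten, either way round.
- batten: Hardwood batten offcut, a plain bar 40 (x) x 250 (y) x 20 (z) mm, 0.11 kg, loose, flat on the bench at the left of the work. Origin: centre of its underside; z up. It shall lie across block and small carton, its y along the board's y, its underside 40 mm above the bench. (A tall wooden post and bicycle frame, fixed, stand just behind the work: draw the arm in before swinging it across.)
Mind the look-alikes: they are no part of the job. What is shaped like the small_carton but turquoise is not meant.

How it is judged:
By the outcome, as a careful person would: the job done as asked, in the order asked, and still so for the second after the job is handed in, with the robot touching nothing.
It also fails if it takes over 106 s, if anything falls off the work surface, if the arm or the gripper's body presses on something with over 40 N, if the wrist force passes 120 N, or if a joint passes its speed limit or range.

## Working session

There is one attempt and no reset: what is moved stays moved. The work goes in short steps, Python scripts to look and compute and a tool call to move; the robot and the scene stay as the last step left them, time stands still between calls to the robot, and variables do not carry over. Pictures are saved under pics/ and viewed, at most 14 in all, crops included, and the job is handed in when it is done.

Besides the shell and the picture viewer there is one more tool, called after ">>>" in YAML: its name, and indented under it one key for each argument. drive_tool: Moves the arm, as the interface text tells. Its arguments: {"type":"object","properties":{"plan":{"type":"array"},"jaw":{"type":"number"}},"required":["plan"]}

```bash
mkdir -p pics; ls
python3 - <<'E'
from bench import ctrl
import cv2,numpy as np
np.set_printoptions(precision=4,suppress=True)
for n in("top","scene"):
    p,d=ctrl.camera(n); i=ctrl.camera_info(n)
    cv2.imwrite(f"pics/{n}0.png",p[:,:,::-1]); np.savez(f"{n}0.npz",p=p,d=d,**{k:np.array(v) for k,v in i.items() if k in("camera_matrix","R","t")})
    R=np.array(i["R"]);t=np.array(i["t"]);print(n,i["camera_matrix"],R,-R.T@t)
print(ctrl.get_obs())
E
```

```text
pics
top [[400.359    0.     281.9911]
 [  0.     400.359  217.0872]
 [  0.       0.       1.    ]] [[-0.0053 -0.9994 -0.033 ]
 [-0.9957  0.0083 -0.092 ]
 [ 0.0923  0.0323 -0.9952]] [0.4506 0.1434 0.9989]
scene [[442.9457   0.     278.5002]
 [  0.     442.9457 194.9248]
 [  0.       0.       1.    ]] [[-0.8563 -0.5164 -0.0105]
 [-0.3989  0.674  -0.6218]
 [ 0.3282 -0.5282 -0.7831]] [0.1487 0.7979 0.9625]
{'time_s': 0.1, 'q': array([-1.4143,  0.1814,  1.6079, -0.    ,  1.3538, -0.2063]), 'dq': array([ 0.0004, -0.0027, -0.0011, -0.002 , -0.0004, -0.0009]), 'joint_efforts': array([  0.0003, -44.588 , -35.2237,  -0.0003,   0.0042,   0.    ]), 'eef_pos': array([ 0.204 , -0.5371,  0.2305]), 'eef_rot': array([-0.0008,  0.9836,  0.1804,  0.    ]), 'wrist_force': array([ 0.6475, -0.2969, -0.2671]), 'torque': array([ 0.0421,  0.0215, -0.0158]), 'grasp_force': 0.0, 'opening': 1.0014731296570485}
```

View pics/top0.png

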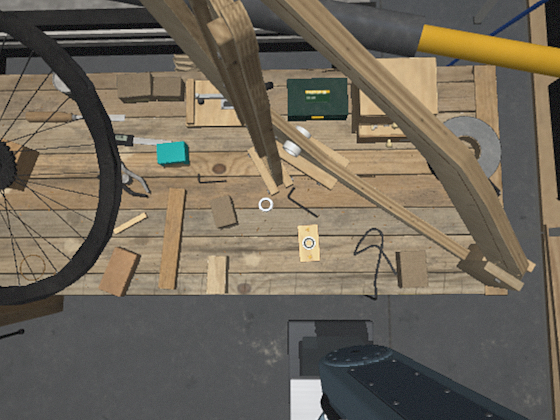

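View pics/scene0.png

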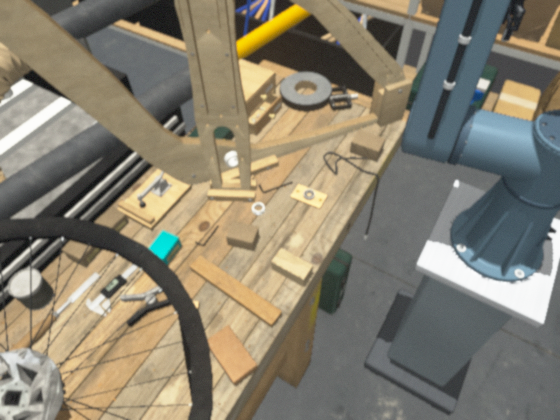

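The top view shows the board at (309,243), the batten at (173,238), a pale block at (217,272), and brown boxes at (223,211) and (412,268). There's also a reddish slab at (121,270), a turquoise decoy at (173,153) and the back pair at (150,88). Next I'll measure heights and outlines.

```bash
cat > h.py <<'E'
import numpy as np,cv2
np.set_printoptions(precision=4,suppress=True)
def load(f):
    z=np.load(f); return z['p'],z['d'],z['camera_matrix'],z['R'],z['t']
def shot(n,f):
    from bench import ctrl
    p,d=ctrl.camera(n); i=ctrl.camera_info(n)
    np.savez(f,p=p,d=d,**{k:np.array(i[k]) for k in("camera_matrix","R","t")}); return load(f)
def cloud(d,K,R,t):
    v,u=np.mgrid[:d.shape[0],:d.shape[1]]
    c=np.stack([(u-K[0,2])/K[0,0]*d,(v-K[1,2])/K[1,1]*d,d],-1)
    return (c-t)@R
def plane(uv,z,K,R,t):
    uv=np.atleast_2d(uv).astype(float)
    r=np.c_[(uv-K[:2,2])/K[0,0],np.ones(len(uv))]@R; c=-R.T@t
    return c+r*((z-c[2])/r[:,2:])
def tops(d,K,R,t,box,zlo,zhi):
    "top faces in height band -> world centre,size,yaw of long side, via fine image-plane contour"
    P=cloud(d,K,R,t); x0,y0,x1,y1=box
    m=((P[...,2]>zlo)&(P[...,2]<zhi)&(d>0)).astype(np.uint8)
    M=np.zeros_like(m);M[y0:y1,x0:x1]=m[y0:y1,x0:x1]
    n,l,s,c=cv2.connectedComponentsWithStats(M)
    for k in range(1,n):
        if s[k,4]<60: continue
        q=P[l==k]; z=np.median(q[:,2])
        (cx,cy),(w,h),a=cv2.minAreaRect(q[:,:2].astype(np.float32))
        if w<h: w,h,a=h,w,a-90
        a=(a+90)%180-90
        print(c[k].round(),"n",s[k,4],"z %.4f c %.4f %.4f size %.4f %.4f longyaw %.1f"%(z,cx,cy,w,h,a))
E
python3 - <<'E'
from h import *
p,d,K,R,t=load("top0.npz")
print("bench z",np.median(cloud(d,K,R,t)[225:235,230:280,2]))
print("tall");tops(d,K,R,t,(90,170,450,300),.03,.06)
print("low");tops(d,K,R,t,(90,170,450,300),.014,.028)
print("board");tops(d,K,R,t,(280,215,340,275),.005,.012)
c=cv2.resize(p[170:300,90:450],None,fx=2.2,fy=2.2,interpolation=cv2.INTER_CUBIC);cv2.imwrite("pics/crop0.png",c[:,:,::-1])
E
```

```text
bench z -0.00040006708381476366
tall
[387. 203.] n 1423 z 0.0405 c 0.5702 -0.0789 size 0.3440 0.0276 longyaw 56.2
[222. 211.] n 614 z 0.0396 c 0.5551 0.3206 size 0.0709 0.0513 longyaw 14.7
[412. 269.] n 1002 z 0.0444 c 0.4144 -0.1321 size 0.0848 0.0615 longyaw 2.6
[216. 275.] n 728 z 0.0397 c 0.4032 0.3346 size 0.0884 0.0458 longyaw -1.2
low
[132. 183.] n 295 z 0.0198 c 0.6271 0.5512 size 0.0879 0.0500 longyaw 59.9
[268. 182.] n 250 z 0.0237 c 0.6317 0.2099 size 0.0718 0.0264 longyaw 24.1
[286. 179.] n 133 z 0.0239 c 0.6368 0.1622 size 0.0434 0.0249 longyaw -0.7
[328. 181.] n 461 z 0.0218 c 0.6035 0.0203 size 0.2488 0.0363 longyaw 59.0
[171. 238.] n 1660 z 0.0197 c 0.4921 0.4504 size 0.2496 0.0419 longyaw -5.1
[308. 243.] n 102 z 0.0165 c 0.4775 0.1120 size 0.0294 0.0294 longyaw 89.3
[119. 271.] n 631 z 0.0266 c 0.4107 0.5792 size 0.1097 0.0615 longyaw -21.6
board
[308. 243.] n 549 z 0.0078 c 0.4777 0.1121 size 0.0894 0.0498 longyaw 3.6
```

View pics/crop0.png

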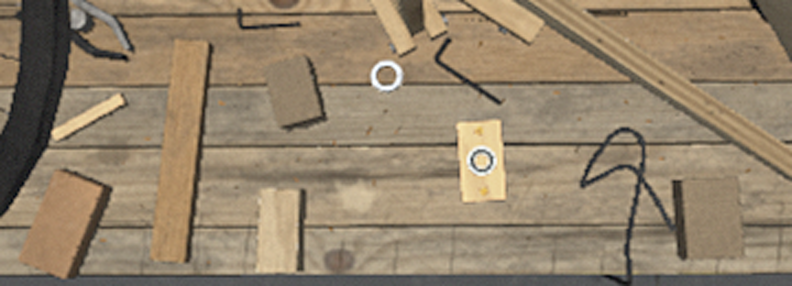

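The crop confirms the layout. In the full top image, the block is at (216,275), the small carton at (222,211), the large carton at (412,269), the batten at (171,238) and the board at (308,243). All sizes and heights match the given ones. Before moving I'll check for obstacles.

```bash
cat >> h.py <<'E'
def go(xyz,yaw):
    "shift/turn, in move units, from measured pose to TCP xyz with tool x at yaw deg"
    from bench import ctrl
    from scipy.spatial.transform import Rotation as Ro
    o=ctrl.get_obs(); w,x,y,z=o['eef_rot']; M=Ro.from_quat([x,y,z,w]).as_matrix()
    y0=np.degrees(np.arctan2(M[1,0],M[0,0]))
    s=M.T@(np.array(xyz)-o['eef_pos'])/.4; dy=(yaw-y0+180)%360-180
    print("yaw %.2f pos"%y0,o['eef_pos'],"-> shift",s,"roll %.4f"%(-dy/180),"t %.2f"%o['time_s'])
E
python3 - <<'E'
from h import *
Q=[]
for n in("top0","scene0"):
    p,d,K,R,t=load(n+".npz");P=cloud(d,K,R,t)[d>0];Q.append(P)
Q=np.vstack(Q)
Q=Q[(Q[:,2]>.06)&(Q[:,2]<.6)&(Q[:,0]>.25)&(Q[:,0]<.75)&(abs(Q[:,1]-.1)<.75)]
print("cells x rows .25.. , y cols -.6..; min z/max z (cm)")
ys=np.arange(-.6,.85,.1)
print("y",ys.round(1))
for x in np.arange(.25,.75,.1):
    r=[]
    for y in ys:
        m=(Q[:,0]>=x)&(Q[:,0]<x+.1)&(Q[:,1]>=y)&(Q[:,1]<y+.1)
        r.append("%d-%d"%(100*Q[m,2].min(),100*Q[m,2].max()) if m.sum()>5 else ".")
    print("%.2f"%x,*[s.rjust(6) for s in r])
go([.36,0,.2],-1.2)
E
```

```text
cells x rows .25.. , y cols -.6..; min z/max z (cm)
y [-0.6 -0.5 -0.4 -0.3 -0.2 -0.1 -0.   0.1  0.2  0.3  0.4  0.5  0.6  0.7
  0.8]
0.25      .      .      .      .      .  29-59  26-59  28-37      .      .      .      .      .      .      .
0.35      .      .   6-20   6-27      .      .      .      .      .      .      .  10-10   6-10    6-8      .
0.45      .      .      .   6-33  21-45  36-46      .      .      .      .      .   7-15   7-13   6-12   6-12
0.55      .      .      .      .  33-46  37-52   6-55   6-59   6-59      .      .  11-18   9-16   9-19   6-18
0.65      .      .      .      .    6-6   6-11   6-58   6-59   6-59      .      .  15-21  14-19   9-19   6-19
yaw 20.78 pos [ 0.204  -0.5371  0.2305] -> shift [ 0.8411 -1.1168  0.0782] roll 0.1221 t 0.10
```

The frame on the right rises beyond x≈0.35 for y<-0.2. I'll draw the arm in first.

>>> drive_tool:
  plan:
    - [[0.21,-0.55,0,0],[0.21,-0.55,0,0],[0.21,-0.55,0,0],[0.21,-0.55,0,0],[0.21,-0.55,0,0],[0.21,-0.55,0,0],[0.55,-1,0,0.12],[0.55,-1,0,0.12],[0.55,-1,0,0.12],[0.55,-1,0,0.12],[0.55,-1,0,0.12],[0.55,-1,0,0.12]]
  jaw: 0

```text
time_s: 1.1
eef_pos: [0.2676, -0.083, 0.2311]
eef_rot: [-0.0, 1.0, -0.007, 0.0]
wrist_force: [1.4, -0.7, 0.4]
opening: 1.002
grasp_force: 0.0
```

```bash
python3 -c "
from h import *
go([.403,.3345,.12],-1.2)"
```

```text
yaw -0.85 pos [ 0.2676 -0.083   0.2311] -> shift [ 0.3228 -1.0487  0.2781] roll 0.0019 t 1.10
```

>>> drive_tool:
  plan:
    - [[0.16,-0.5,0.1,0],[0.32,-1,0.2,0],[0.32,-1,0.2,0],[0.32,-1,0.2,0],[0.32,-1,0.2,0],[0.32,-1,0.2,0],[0.32,-1,0.2,0],[0.32,-1,0.2,0],[0.32,-1,0.2,0],[0.32,-1,0.2,0],[0.32,-1,0.2,0],[0.32,-1,0.2,0]]

```text
time_s: 2.1
eef_pos: [0.401, 0.3146, 0.1498]
eef_rot: [0.0, 1.0, -0.005, -0.001]
wrist_force: [-0.9, -0.9, 0.8]
opening: 1.0
grasp_force: 0.0
```

```bash
python3 -c "
from h import *
go([.403,.3345,.012],-1.2)"
```

```text
yaw -0.62 pos [0.401  0.3146 0.1498] -> shift [ 0.0053 -0.0501  0.3445] roll 0.0032 t 2.10
```

>>> drive_tool:
  plan:
    - [[0.005,-0.05,0,0.003],[0.005,-0.05,0.1,0.003],[0.005,-0.05,0.2,0.003],[0.005,-0.05,0.25,0.003],[0.005,-0.05,0.3,0.003],[0.005,-0.05,0.33,0.003],[0.005,-0.05,0.35,0.003],[0.005,-0.05,0.36,0.003],[0.005,-0.05,0.36,0.003]]

```text
time_s: 2.85
eef_pos: [0.4039, 0.3321, 0.0074]
eef_rot: [0.0, 1.0, -0.012, -0.0]
wrist_force: [0.1, -0.4, -0.1]
opening: 1.002
grasp_force: 0.0
```

>>> drive_tool:
  plan:
    - [[0,0,0,0],[0,0,0,0],[0,0,0,0],[0,0,0,0],[0,0,0,0],[0,0,0,0],[0,0,0,0],[0,0,0,0],[0,0,0,0],[0,0,0,0]]
  jaw: 1

```text
time_s: 3.68
eef_pos: [0.4047, 0.3332, 0.0085]
eef_rot: [-0.001, 1.0, -0.012, 0.001]
wrist_force: [-1.2, -0.0, 5.2]
opening: 0.517
grasp_force: 62.3
```

```bash
python3 -c "
from h import *
c=np.array([.4777,.1121]);a=np.radians(3.6);ex=np.array([np.cos(a),np.sin(a)]);ey=np.array([-ex[1],ex[0]])
print('block',c+.0675*ey,'small',c-.070*ey)
go([*(c+.0675*ey),.1],3.6)"
```

```text
block [0.4735 0.1795] small [0.4821 0.0422]
yaw -1.34 pos [0.4047 0.3332 0.0085] -> shift [ 0.1813  0.3799 -0.2288] roll -0.0274 t 3.68
```

>>> drive_tool:
  plan:
    - [[0,0,-0.05,0],[0,0,-0.1,0],[0.03,0.05,-0.14,-0.005],[0.06,0.1,-0.15,-0.01],[0.1,0.16,-0.15,-0.015],[0.13,0.22,-0.15,-0.02],[0.16,0.28,-0.15,-0.025],[0.175,0.33,-0.15,-0.0275],[0.18,0.365,-0.15,-0.0275],[0.185,0.38,-0.15,-0.0275],[0.185,0.38,-0.15,-0.0275],[0.185,0.38,-0.15,-0.0275]]

```text
time_s: 4.68
eef_pos: [0.474, 0.1791, 0.0673]
eef_rot: [-0.0, 1.0, 0.031, -0.0]
wrist_force: [-0.7, -0.9, -1.8]
opening: 0.518
grasp_force: 61.5
```

```bash
python3 -c "
from h import *
go([.475,.1795,.0085],3.6)
p,d,K,R,t=shot('top','t1.npz')
print('tall');tops(d,K,R,t,(230,200,360,290),.03,.2)
"
```

```text
yaw 3.56 pos [0.474  0.1791 0.0673] -> shift [ 0.0025 -0.0007  0.1471] roll -0.0002 t 4.68
tall
```

>>> drive_tool:
  plan:
    - [[0.0025,-0.001,0.03,0],[0.0025,-0.001,0.07,0],[0.0025,-0.001,0.1,0],[0.0025,-0.001,0.12,0],[0.0025,-0.001,0.135,0],[0.0025,-0.001,0.142,0],[0.0025,-0.001,0.146,0],[0.0025,-0.001,0.146,0],[0.0025,-0.001,0.146,0]]

```text
time_s: 5.48
eef_pos: [0.4757, 0.1794, 0.0093]
eef_rot: [-0.0, 1.0, 0.031, 0.001]
wrist_force: [0.6, 0.3, -1.6]
opening: 0.517
grasp_force: 61.4
```

>>> drive_tool:
  plan:
    - [[0,0,0,0],[0,0,0,0],[0,0,0,0],[0,0,0,0],[0,0,0,0],[0,0,-0.04,0],[0,0,-0.1,0],[0,0,-0.18,0],[0,0,-0.26,0],[0,0,-0.34,0],[0,0,-0.36,0],[0,0,-0.36,0]]
  jaw: 0.33

```text
time_s: 6.48
eef_pos: [0.4774, 0.1797, 0.1562]
eef_rot: [-0.0, 0.999, 0.031, 0.003]
wrist_force: [0.4, -0.4, 0.6]
opening: 0.672
grasp_force: 0.0
```

```bash
python3 -c "
from h import *
go([.5551,.3206,.16],14.7)
"
```

```text
yaw 3.60 pos [0.4774 0.1797 0.1562] -> shift [ 0.2161 -0.3394 -0.0079] roll -0.0616 t 6.48
```

>>> drive_tool:
  plan:
    - [[0,-0.1,0,0],[0,-0.2,0,-0.03],[0.02,-0.28,0,-0.06],[0.04,-0.32,0,-0.06],[0.04,-0.34,0,-0.06],[0.04,-0.34,0,-0.06],[0.04,-0.34,0,-0.06]]
  jaw: 0

```text
time_s: 7.07
eef_pos: [0.4814, 0.3153, 0.1512]
eef_rot: [0.001, 0.992, 0.125, -0.001]
wrist_force: [0.1, 0.1, 0.4]
opening: 1.0
grasp_force: 0.0
```

```bash
python3 -c "
from h import *
P=[]
for n in('top0','scene0'):
    p,d,K,R,t=load(n+'.npz');P.append(cloud(d,K,R,t)[d>0])
P=np.vstack(P)
for a,c in((14.7,[.555,.3206]),(2.6,[.4144,-.1321]),(93.6,[.4777,.1121])):
    a=np.radians(a);M=np.array([[np.cos(a),np.sin(a)],[-np.sin(a),np.cos(a)]])
    for lo,hi in((.05,.12),(.12,.3),(.3,.6)):
        q=P[(P[:,2]>lo)&(P[:,2]<hi)]; r=np.linalg.norm(q[:,:2]-c,axis=1); q=q[np.argsort(r)[20]]; print(c,lo,q,(M@(q[:2]-c)))
p,d,K,R,t=shot('top','t2.npz');tops(d,K,R,t,(200,170,360,290),.03,.06)
go([.5551,.3206,.16],14.7)
"
```

```text
[0.555, 0.3206] 0.05 [0.6154 0.1892 0.1069] [ 0.0251 -0.1425]
[0.555, 0.3206] 0.12 [0.6123 0.1889 0.226 ] [ 0.022  -0.1419]
[0.555, 0.3206] 0.3 [0.6228 0.2106 0.4049] [ 0.0377 -0.1236]
[0.4144, -0.1321] 0.05 [ 0.4225 -0.2469  0.0994] [ 0.0029 -0.115 ]
[0.4144, -0.1321] 0.12 [ 0.4819 -0.1862  0.2411] [ 0.065  -0.0571]
[0.4144, -0.1321] 0.3 [ 0.4818 -0.1851  0.3341] [ 0.065 -0.056]
[0.4777, 0.1121] 0.05 [0.6166 0.1833 0.1006] [ 0.0624 -0.1431]
[0.4777, 0.1121] 0.12 [0.6169 0.1705 0.2618] [ 0.0496 -0.1426]
[0.4777, 0.1121] 0.3 [0.6183 0.1742 0.3036] [ 0.0532 -0.1443]
[347. 179.] n 332 z 0.0544 c 0.6374 0.0228 size 0.1002 0.0264 longyaw 56.6
[223. 210.] n 521 z 0.0396 c 0.5551 0.3197 size 0.0704 0.0491 longyaw 14.7
[280. 245.] n 707 z 0.0397 c 0.4738 0.1795 size 0.0896 0.0449 longyaw 3.5
yaw 14.36 pos [0.4817 0.3149 0.1516] -> shift [ 0.1813  0.0318 -0.0214] roll -0.0019 t 7.12
```

>>> drive_tool:
  plan:
    - [[0.09,0.015,0,-0.002],[0.16,0.028,0.05,-0.002],[0.18,0.032,0.12,-0.002],[0.18,0.032,0.2,-0.002],[0.18,0.032,0.26,-0.002],[0.18,0.032,0.31,-0.002],[0.18,0.032,0.345,-0.002],[0.18,0.032,0.36,-0.002],[0.18,0.032,0.36,-0.002],[0.18,0.032,0.36,-0.002]]

```text
time_s: 7.95
eef_pos: [0.5561, 0.3213, 0.0097]
eef_rot: [-0.0, 0.992, 0.128, 0.0]
wrist_force: [0.3, -0.5, 0.9]
opening: 1.0
grasp_force: 0.0
```

>>> drive_tool:
  plan:
    - [[0,0,0,0],[0,0,0,0],[0,0,0,0],[0,0,0,0],[0,0,0,0],[0,0,0,0],[0,0,0,0],[0,0,0,0],[0,0,0,0],[0,0,0,0]]
  jaw: 1

```text
time_s: 8.78
eef_pos: [0.5566, 0.3221, 0.0106]
eef_rot: [-0.0, 0.992, 0.129, 0.001]
wrist_force: [-0.7, 0.5, 6.0]
opening: 0.572
grasp_force: 64.4
```

```bash
python3 -c "
from h import *
go([.4821,.0422,.07],3.6)"
```

```text
yaw 14.77 pos [0.5566 0.3221 0.0106] -> shift [-0.3581  0.629  -0.1496] roll 0.0621 t 8.78
```

>>> drive_tool:
  plan:
    - [[0,0,-0.04,0],[0,0,-0.1,0],[0,0,-0.16,0],[-0.06,0,-0.2,0],[-0.13,0.02,-0.23,0],[-0.2,0.05,-0.23,0.01],[-0.26,0.1,-0.23,0.02],[-0.3,0.16,-0.23,0.03],[-0.33,0.24,-0.23,0.04],[-0.35,0.32,-0.23,0.05],[-0.355,0.4,-0.23,0.06],[-0.355,0.48,-0.23,0.062]]

```text
time_s: 9.78
eef_pos: [0.466, 0.0986, 0.1009]
eef_rot: [-0.0, 1.0, 0.031, -0.0]
wrist_force: [1.3, -0.1, -2.1]
opening: 0.578
grasp_force: 63.4
```

>>> drive_tool:
  plan:
    - [[0,0.06,0,0],[0,0.1,0,0],[0,0.13,0,0],[0,0.14,0,0],[0,0.14,0,0],[0,0.14,0,0]]

```text
time_s: 10.28
eef_pos: [0.4703, 0.0442, 0.1008]
eef_rot: [-0.0, 1.0, 0.031, -0.0]
wrist_force: [-0.8, 0.2, -2.4]
opening: 0.575
grasp_force: 63.3
```

```bash
python3 -c "
from h import *
go([.4835,.0422,.0106],3.6)"
```

```text
yaw 3.58 pos [0.4703 0.0442 0.1008] -> shift [0.0326 0.0072 0.2256] roll -0.0001 t 10.28
```

>>> drive_tool:
  plan:
    - [[0.01,0.003,0.03,0],[0.02,0.007,0.08,0],[0.03,0.007,0.13,0],[0.033,0.007,0.165,0],[0.033,0.007,0.19,0],[0.033,0.007,0.207,0],[0.033,0.007,0.217,0],[0.033,0.007,0.222,0],[0.033,0.007,0.224,0],[0.033,0.007,0.224,0],[0.033,0.007,0.224,0]]

```text
time_s: 11.2
eef_pos: [0.4845, 0.0418, 0.012]
eef_rot: [0.0, 1.0, 0.031, 0.001]
wrist_force: [-0.7, -0.6, -2.4]
opening: 0.574
grasp_force: 63.4
```

>>> drive_tool:
  plan:
    - [[0,0,0,0],[0,0,0,0],[0,0,0,0],[0,0,0,0],[0,0,0,0],[0,0,-0.04,0],[0,0,-0.1,0],[0,0,-0.18,0],[0,0,-0.26,0],[0,0,-0.34,0],[0,0,-0.36,0],[0,0,-0.36,0]]
  jaw: 0.28

```text
time_s: 12.2
eef_pos: [0.4862, 0.0416, 0.1585]
eef_rot: [0.001, 0.999, 0.031, 0.003]
wrist_force: [-0.0, -0.4, 0.2]
opening: 0.721
grasp_force: 0.0
```

```bash
python3 -c "
from h import *
go([.4921,.4504,.15],-5.1)"
```

```text
yaw 3.60 pos [0.4862 0.0416 0.1585] -> shift [ 0.0788 -1.0192  0.0203] roll 0.0484 t 12.20
```

>>> drive_tool:
  plan:
    - [[-0.1,-0.05,0,0],[-0.15,-0.13,0,0],[-0.15,-0.23,0,0],[-0.15,-0.33,0,0],[-0.15,-0.43,0,0.01],[-0.12,-0.53,0,0.02],[-0.08,-0.62,0,0.04],[-0.03,-0.71,0,0.048],[0.02,-0.8,0,0.048],[0.06,-0.9,0,0.048],[0.08,-1,0,0.048],[0.08,-1,0,0.048]]
  jaw: 0

```text
time_s: 13.2
eef_pos: [0.4899, 0.4485, 0.1516]
eef_rot: [-0.0, 0.999, -0.042, -0.001]
wrist_force: [-0.5, -1.9, -0.2]
opening: 0.998
grasp_force: 0.0
```

```bash
python3 -c "
from h import *
p,d,K,R,t=shot('top','t3.npz');tops(d,K,R,t,(200,200,360,290),.03,.06);tops(d,K,R,t,(140,170,200,300),.014,.028)
tops(d,K,R,t,(280,215,340,275),.005,.012)
go([.4921,.4504,.006],-5.1)"
```

```text
[280. 245.] n 705 z 0.0397 c 0.4739 0.1795 size 0.0897 0.0449 longyaw 3.4
[338. 241.] n 628 z 0.0396 c 0.4824 0.0416 size 0.0698 0.0507 longyaw 3.6
[171. 239.] n 1454 z 0.0196 c 0.4921 0.4504 size 0.2496 0.0419 longyaw -5.5
[308. 243.] n 549 z 0.0078 c 0.4775 0.1121 size 0.0894 0.0498 longyaw 3.4
yaw -4.84 pos [0.4893 0.4456 0.1515] -> shift [ 0.0072 -0.0131  0.3637] roll 0.0014 t 13.25
```

>>> drive_tool:
  plan:
    - [[0.007,-0.013,0.06,0.003],[0.007,-0.013,0.14,0.003],[0.007,-0.013,0.22,0.003],[0.007,-0.013,0.28,0.003],[0.007,-0.013,0.33,0.003],[0.007,-0.013,0.36,0.003],[0.007,-0.013,0.375,0.003],[0.007,-0.013,0.379,0.003],[0.007,-0.013,0.379,0.003]]

```text
time_s: 14.0
eef_pos: [0.4943, 0.4478, 0.0039]
eef_rot: [-0.0, 0.999, -0.049, 0.0]
wrist_force: [-1.1, -0.1, -0.3]
opening: 1.0
grasp_force: 0.0
```

>>> drive_tool:
  plan:
    - [[0,0,0,0],[0,0,0,0],[0,0,0,0],[0,0,0,0],[0,0,0,0],[0,0,0,0],[0,0,0,0],[0,0,0,0],[0,0,0,0],[0,0,0,0]]
  jaw: 1

```text
time_s: 14.83
eef_pos: [0.495, 0.4487, 0.0052]
eef_rot: [-0.001, 0.999, -0.049, 0.001]
wrist_force: [-1.2, -0.4, 7.4]
opening: 0.451
grasp_force: 63.2
```

```bash
python3 -c "
from h import *
go([.34,.2,.18],93.5)"
```

```text
yaw -5.58 pos [0.495  0.4487 0.0052] -> shift [-0.3243  0.6558 -0.4386] roll -0.5504 t 14.83
```

>>> drive_tool:
  plan:
    - [[0,0,-0.04,0],[0,0,-0.1,0],[0,0,-0.18,0],[0,0,-0.26,0],[-0.02,0.04,-0.33,0],[-0.04,0.09,-0.39,0],[-0.07,0.15,-0.43,0],[-0.1,0.22,-0.44,0],[-0.13,0.29,-0.44,-0.02],[-0.16,0.36,-0.44,-0.05],[-0.18,0.43,-0.44,-0.085],[-0.19,0.5,-0.44,-0.12]]

```text
time_s: 15.83
eef_pos: [0.3971, 0.2553, 0.1802]
eef_rot: [-0.0, 0.99, 0.142, -0.0]
wrist_force: [0.3, 0.5, -0.8]
opening: 0.449
grasp_force: 62.4
```

>>> drive_tool:
  plan:
    - [[0,0.01,0,-0.035],[0,0.02,0,-0.07],[0,0.02,0,-0.105],[0,0.02,0,-0.14],[0,0.02,0,-0.175],[0,0.02,0,-0.21],[0,0.02,0,-0.245],[0,0.02,0,-0.28],[0,0.02,0,-0.315],[0,0.02,0,-0.35],[0,0.02,0,-0.385],[0,0.02,0,-0.42]]

```text
time_s: 16.83
eef_pos: [0.4007, 0.2486, 0.1803]
eef_rot: [0.0, 0.695, 0.719, -0.0]
wrist_force: [1.1, -0.5, -0.7]
opening: 0.452
grasp_force: 62.4
```

```bash
python3 -c "
from h import *
go([.4777,.115,.09],93.5)"
```

```text
yaw 91.94 pos [0.4007 0.2486 0.1803] -> shift [-0.3403  0.181   0.2257] roll -0.0087 t 16.83
```

>>> drive_tool:
  plan:
    - [[-0.04,0,0,-0.004],[-0.09,0.01,0,-0.009],[-0.15,0.03,0.01,-0.009],[-0.21,0.06,0.04,-0.009],[-0.26,0.09,0.08,-0.009],[-0.3,0.12,0.12,-0.009],[-0.325,0.15,0.16,-0.009],[-0.34,0.17,0.19,-0.009],[-0.34,0.18,0.215,-0.009],[-0.34,0.181,0.225,-0.009],[-0.34,0.181,0.225,-0.009],[-0.34,0.181,0.225,-0.009]]

```text
time_s: 17.83
eef_pos: [0.4768, 0.1154, 0.09]
eef_rot: [-0.0, 0.687, 0.727, -0.0]
wrist_force: [0.9, 0.6, -1.0]
opening: 0.448
grasp_force: 62.4
```

```bash
python3 -c "
from h import *
p,d,K,R,t=shot('top','t4.npz')
cv2.imwrite('pics/t4.png',cv2.resize(p[150:300,200:440],None,fx=2.5,fy=2.5)[:,:,::-1])
go([.4777,.115,.0465],93.5)"
```

```text
yaw 93.29 pos [0.4771 0.1154 0.0903] -> shift [-0.0011  0.0013  0.1096] roll -0.0012 t 17.88
```

View pics/t4.png

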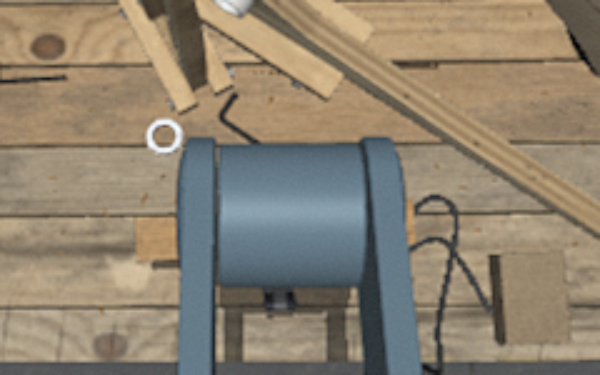

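The picture shows the forearm over the work, with batten ends sticking out either side at about (155,235) and (410,225). I'll lower it now.

>>> drive_tool:
  plan:
    - [[-0.001,0.001,0.03,-0.001],[-0.001,0.001,0.06,-0.001],[-0.001,0.001,0.08,-0.001],[-0.001,0.001,0.093,-0.001],[-0.001,0.001,0.102,-0.001],[-0.001,0.001,0.107,-0.001],[-0.001,0.001,0.11,-0.001],[-0.001,0.001,0.11,-0.001],[-0.001,0.001,0.11,-0.001]]

```text
time_s: 18.63
eef_pos: [0.4781, 0.1144, 0.046]
eef_rot: [0.0, 0.686, 0.728, 0.0]
wrist_force: [0.8, -0.3, -1.7]
opening: 0.454
grasp_force: 62.5
```

>>> drive_tool:
  plan:
    - [[0,0,0,0],[0,0,0,0],[0,0,0,0],[0,0,0,0],[0,0,0,0],[0,0,-0.04,0],[0,0,-0.1,0],[0,0,-0.18,0],[0,0,-0.26,0],[0,0,-0.32,0],[0,0,-0.34,0],[0,0,-0.34,0]]
  jaw: 0.4

```text
time_s: 19.63
eef_pos: [0.4795, 0.1144, 0.1843]
eef_rot: [0.002, 0.686, 0.728, 0.002]
wrist_force: [0.7, 0.3, -0.5]
opening: 0.599
grasp_force: 0.0
```

```bash
python3 -c "
from h import *
go([.35,-.1,.18],2.6)"
```

```text
yaw 93.42 pos [0.4795 0.1144 0.1843] -> shift [-0.5158 -0.3552  0.009 ] roll 0.5046 t 19.63
```

>>> drive_tool:
  plan:
    - [[-0.01,-0.05,0,0.039],[-0.04,-0.12,0,0.078],[-0.08,-0.19,0,0.117],[-0.13,-0.25,0,0.156],[-0.19,-0.3,0,0.195],[-0.26,-0.34,0,0.234],[-0.34,-0.355,0,0.273],[-0.41,-0.355,0,0.312],[-0.46,-0.355,0,0.351],[-0.5,-0.355,0,0.39],[-0.515,-0.355,0,0.43],[-0.515,-0.355,0,0.47]]
  jaw: 0

```text
time_s: 20.63
eef_pos: [0.3474, -0.1007, 0.18]
eef_rot: [-0.001, 0.997, 0.073, -0.001]
wrist_force: [-0.1, 0.1, 0.4]
opening: 1.0
grasp_force: 0.0
```

```bash
python3 -c "
from h import *
p,d,K,R,t=load('t4.npz');P=cloud(d,K,R,t)[150:270,265:370];q=P[P[...,2]>.1]
q=q[(q[:,0]<.6)]
rel=q[:,:2]-[.477,.115];u=np.array([.477,.115]);u/=np.linalg.norm(u);rad=rel@u
for lo in np.arange(.1,.6,.05):
    m=(q[:,2]>lo)&(q[:,2]<lo+.05)
    if m.sum()>9: print('%.2f'%lo,m.sum(),'rad max %.3f'%np.percentile(rad[m],99),'lat %.3f %.3f'%tuple(np.percentile(rel[m]@[-u[1],u[0]],[1,99])))
P0=[]
for n in('top0','scene0'):
    p,d,K,R,t=load(n+'.npz');P0.append(cloud(d,K,R,t)[d>0])
P0=np.vstack(P0);c=np.array([.4144,-.1321]);u=c/np.linalg.norm(c);rel=P0[:,:2]-c
for lo in np.arange(.05,.6,.05):
    m=(P0[:,2]>lo)&(P0[:,2]<lo+.05)&(abs(rel@[-u[1],u[0]])<.08)&(abs(rel@u)<.3)
    if m.sum()>9: print('beam %.2f rad min %.3f'%(lo,np.percentile(rel[m]@u,2)))
p,d,K,R,t=shot('top','t5.npz')
tops(d,K,R,t,(200,180,450,300),.05,.07);tops(d,K,R,t,(380,230,450,300),.03,.05)
go([.4,-.13,.18],2.6)"
```

```text
0.10 155 rad max 0.034 lat -0.127 0.098
0.15 61 rad max -0.045 lat -0.001 0.022
0.35 34 rad max 0.028 lat -0.031 0.046
0.40 3361 rad max 0.050 lat -0.063 0.061
0.45 2010 rad max 0.030 lat -0.058 0.065
beam 0.15 rad min 0.067
beam 0.20 rad min 0.068
beam 0.25 rad min 0.069
beam 0.30 rad min -0.152
beam 0.35 rad min -0.295
beam 0.40 rad min -0.151
beam 0.45 rad min -0.152
beam 0.50 rad min -0.152
beam 0.55 rad min -0.152
[357. 184.] n 147 z 0.0531 c 0.6206 -0.0023 size 0.0565 0.0255 longyaw 56.4
[309. 242.] n 1821 z 0.0598 c 0.4780 0.1115 size 0.2492 0.0401 longyaw -86.6
[434. 235.] n 170 z 0.0316 c 0.4968 -0.1871 size 0.0682 0.0253 longyaw 56.9
[412. 269.] n 1002 z 0.0444 c 0.4144 -0.1323 size 0.0849 0.0621 longyaw 2.5
yaw 7.99 pos [ 0.3472 -0.0999  0.1799] -> shift [ 0.1202  0.0928 -0.0009] roll 0.0299 t 20.68
```

>>> drive_tool:
  plan:
    - [[0.05,0.04,0,0.02],[0.1,0.08,0,0.0305],[0.125,0.1,0.02,0.0305],[0.125,0.1,0.08,0.0305],[0.125,0.1,0.15,0.0305],[0.125,0.1,0.22,0.0305],[0.125,0.1,0.28,0.0305],[0.125,0.1,0.33,0.0305],[0.125,0.1,0.38,0.0305],[0.125,0.1,0.41,0.0305],[0.125,0.1,0.43,0.0305],[0.125,0.1,0.43,0.0305]]

```text
time_s: 21.68
eef_pos: [0.4017, -0.1299, 0.0073]
eef_rot: [-0.002, 1.0, 0.031, -0.002]
wrist_force: [0.5, 1.6, 0.1]
opening: 1.002
grasp_force: 0.0
```

>>> drive_tool:
  plan:
    - [[0,0,0,0],[0,0,0,0],[0,0,0,0],[0,0,0,0],[0,0,0,0],[0,0,0,0],[0,0,0,0],[0,0,0,0],[0,0,0,0]]
  jaw: 1

```text
time_s: 22.43
eef_pos: [0.4047, -0.1321, 0.0108]
eef_rot: [0.001, 1.0, 0.03, 0.001]
wrist_force: [-1.5, -0.3, 6.5]
opening: 0.694
grasp_force: 66.3
```

```bash
python3 -c "
from h import *
go([.34,-.05,.19],93.5)"
```

```text
yaw 3.43 pos [ 0.4047 -0.1321  0.0108] -> shift [-0.1484 -0.2139 -0.4486] roll -0.5004 t 22.43
```

>>> drive_tool:
  plan:
    - [[0,0,-0.04,0],[0,0,-0.09,0],[0,0,-0.15,0],[-0.02,0,-0.22,0],[-0.05,-0.02,-0.29,-0.02],[-0.08,-0.05,-0.35,-0.05],[-0.11,-0.09,-0.4,-0.085],[-0.13,-0.13,-0.43,-0.12],[-0.145,-0.17,-0.445,-0.155],[-0.15,-0.2,-0.45,-0.19],[-0.15,-0.21,-0.45,-0.225],[-0.15,-0.215,-0.45,-0.26]]

```text
time_s: 23.43
eef_pos: [0.338, -0.048, 0.1893]
eef_rot: [-0.0, 0.904, 0.427, 0.0]
wrist_force: [0.1, 0.4, -5.5]
opening: 0.691
grasp_force: 68.1
```

>>> drive_tool:
  plan:
    - [[0,-0.02,0,-0.035],[0,-0.05,0,-0.07],[0,-0.08,0,-0.105],[0,-0.1,0,-0.14],[0,-0.12,0,-0.175],[0,-0.12,0,-0.21],[0,-0.12,0,-0.23],[0,-0.12,0,-0.24],[0,-0.12,0,-0.24]]

```text
time_s: 24.18
eef_pos: [0.3013, -0.018, 0.189]
eef_rot: [-0.0, 0.685, 0.728, -0.0]
wrist_force: [0.1, 0.5, -5.1]
opening: 0.695
grasp_force: 68.1
```

```bash
python3 -c "
from h import *
go([.4786,.1021,.12],93.4)"
```

```text
yaw 93.49 pos [ 0.3013 -0.018   0.189 ] -> shift [0.2727 0.4609 0.1724] roll 0.0005 t 24.18
```

>>> drive_tool:
  plan:
    - [[0.02,0.04,0,0],[0.05,0.09,0,0],[0.09,0.15,0,0],[0.13,0.22,0.01,0],[0.17,0.29,0.03,0],[0.21,0.35,0.06,0],[0.24,0.4,0.09,0],[0.26,0.435,0.12,0],[0.27,0.455,0.15,0],[0.273,0.461,0.165,0],[0.273,0.461,0.172,0],[0.273,0.461,0.172,0]]

```text
time_s: 25.18
eef_pos: [0.4782, 0.1013, 0.1199]
eef_rot: [-0.001, 0.686, 0.728, -0.001]
wrist_force: [-0.4, -0.6, -5.8]
opening: 0.694
grasp_force: 67.9
```

```bash
python3 -c "
from h import *
go([.4786,.1021,.0715],93.4)"
```

```text
yaw 93.38 pos [0.4782 0.1013 0.1199] -> shift [0.0019 0.0014 0.1209] roll -0.0001 t 25.18
```

>>> drive_tool:
  plan:
    - [[0.001,0.001,0.03,0],[0.002,0.001,0.06,0],[0.002,0.001,0.085,0],[0.002,0.001,0.1,0],[0.002,0.001,0.11,0],[0.002,0.001,0.116,0],[0.002,0.001,0.12,0],[0.002,0.001,0.121,0],[0.002,0.001,0.121,0],[0.002,0.001,0.121,0],[0.002,0.001,0.121,0]]

```text
time_s: 26.1
eef_pos: [0.4802, 0.1023, 0.0728]
eef_rot: [0.0, 0.686, 0.728, 0.0]
wrist_force: [0.0, 0.2, -4.1]
opening: 0.696
grasp_force: 68.1
```

>>> drive_tool:
  plan:
    - [[0,0,0.002,0],[0,0,0.004,0],[0,0,0.004,0],[0,0,0.004,0],[0,0,0.004,0]]

```text
time_s: 26.52
eef_pos: [0.4801, 0.1023, 0.0711]
eef_rot: [0.0, 0.686, 0.728, 0.0]
wrist_force: [-1.0, -1.4, -3.3]
opening: 0.696
grasp_force: 68.5
```

>>> drive_tool:
  plan:
    - [[0,0,0.002,0],[0,0,0.003,0],[0,0,0.003,0],[0,0,0.003,0],[0,0,0.003,0]]

```text
time_s: 26.93
eef_pos: [0.4802, 0.1022, 0.0709]
eef_rot: [0.0, 0.686, 0.728, -0.0]
wrist_force: [-5.3, -1.3, 9.0]
opening: 0.696
grasp_force: 70.0
```

>>> drive_tool:
  plan:
    - [[0,0,0,0],[0,0,0,0],[0,0,0,0],[0,0,0,0],[0,0,0,0],[0,0,-0.04,0],[0,0,-0.1,0],[0,0,-0.18,0],[0,0,-0.26,0],[0,0,-0.32,0],[0,0,-0.34,0],[0,0,-0.34,0]]
  jaw: 0.15

```text
time_s: 27.93
eef_pos: [0.4816, 0.1023, 0.2081]
eef_rot: [0.002, 0.686, 0.728, 0.002]
wrist_force: [-0.5, -0.1, 0.1]
opening: 0.85
grasp_force: 0.0
```

>>> drive_tool:
  plan:
    - [[0,-0.05,0,0],[-0.03,-0.12,0,0],[-0.08,-0.19,0,0],[-0.14,-0.26,0,0],[-0.2,-0.33,0,0],[-0.28,-0.37,0,0],[-0.35,-0.39,0,0],[-0.4,-0.4,0,0],[-0.4,-0.4,0,0],[-0.4,-0.4,0,0]]

```text
time_s: 28.77
eef_pos: [0.3288, -0.0671, 0.2042]
eef_rot: [-0.001, 0.687, 0.727, -0.0]
wrist_force: [-0.2, 0.2, -0.2]
opening: 0.855
grasp_force: 0.0
```

```bash
python3 -c "
from h import *
p,d,K,R,t=shot('top','t6.npz')
tops(d,K,R,t,(240,200,380,290),.09,.12);tops(d,K,R,t,(240,200,380,290),.05,.07);tops(d,K,R,t,(240,200,380,290),.03,.05)
s=shot('scene','s6.npz')[0]
a=cv2.resize(p[180:300,220:420],(800,480))[:,:400*2];b=cv2.resize(s[140:260,210:410],(800,480))
cv2.imwrite('pics/t6.png',cv2.resize(np.hstack([a,b]),(800,240),interpolation=cv2.INTER_AREA)[:,:,::-1])"
```

```text
[309. 241.] n 1034 z 0.1049 c 0.4800 0.1125 size 0.0848 0.0606 longyaw -87.3
[345. 240.] n 580 z 0.0597 c 0.4832 0.0267 size 0.0790 0.0398 longyaw -86.5
[273. 245.] n 588 z 0.0599 c 0.4728 0.1958 size 0.0811 0.0400 longyaw -86.9
[279. 231.] n 188 z 0.0398 c 0.5062 0.1820 size 0.0435 0.0242 longyaw 90.0
[338. 229.] n 119 z 0.0394 c 0.5103 0.0417 size 0.0467 0.0140 longyaw -85.9
[339. 252.] n 132 z 0.0395 c 0.4550 0.0400 size 0.0499 0.0142 longyaw 89.8
[281. 258.] n 197 z 0.0398 c 0.4415 0.1775 size 0.0431 0.0238 longyaw 89.8
```

View pics/t6.png

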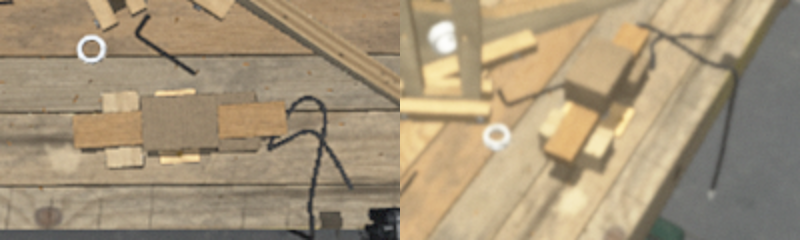

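The picture shows the bridge complete: the carton is centred on the batten at about (180,122) in the left half, with the block and small carton on either side. All measured positions are within about 2.5 mm of target and the robot is clear.

```bash
python3 -c "
from bench import ctrl
print(ctrl.hand_in())"
```

```text
the job is handed in; nothing more can be done
None
```

The measuring bridge is built and handed in at about 29 s. The block, small carton, batten and large carton each measured within about 2.5 mm of target, and the robot was clear of everything. No verdict was returned at hand-in.

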